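Lean the mixer's control board on the inspection rest

TASK

Take the green control board out of the wooden rack and set it gently on the blue inspection rest, standing on the rest's black ledge near the middle of its width and leaning back flat against the slope, right way up, square to the rest and with its chips facing outward, away from the slope. Do not let it drop, let go of it, and leave the white vent cover and the aluminium back plate standing in the rack.

Things in the scene. Friction and masses are not known exactly. Their poses are not given: they have to be found in the camera images.
- board_mid (a point): Centre of the green control board: stiff slab 130 mm tall, 70 wide, 10 thick, 0.11 to 0.23 kg. x: normal of the chip side (chips rise up to 6 mm, only 31 to 88 mm above the lower edge; the other face and the upper 42 mm of both are bare, grip there), y: along its width, z: to its upper edge, 65 mm from here. Starts upright in a slot of the rack, chip side away from the robot.
- cover_mid (a point): Centre of the white plastic vent cover with grey slits, same size and axes as the board, upright in another slot of the rack. To be left alone. The rack: fixed, light wood, 56 x 286 x 30 mm, three slots end to end in one row along the plates' y, 91 mm apart, so that neighbouring plates stand edge to edge with 21 mm between them.
- backplate_mid (a point): Centre of the bare aluminium back plate with dark round spots, same size and axes as the board, upright in the remaining slot. To be left alone. Each plate stands on its slot's floor, 8 mm above the bench; the slot is 22 mm deep with 1 mm play on each face and lets go of the plate straight upward.
- rest_seat (a point): Mid-width of the corner, 30 mm above the bench, where the fixed rest's blue sloped backstop meets its black ledge. z: up the slope, 25 deg from upright, top nearer the robot; x: out from the slope, away from the robot; y: width. Backstop: plane x=0, 90 mm wide, 75 long, 8 thick. Ledge: plane z=0, 100 wide, 24 deep, no lip. The leaning board ends 55 mm past the backstop; its centre at x=5, z=65 mm.

How it is judged:
On the way:
1. the board is lifted clear of the rack (height (world z) of board_mid above 0.115 m), for 0.1 s.
At the end, for the whole second after the job is handed in: Green board released and at rest: on the ledge and against the slope within 10 mm, at its angle within 10 deg, within 20 mm of mid-width, square within 12 deg, right way up, chips outward; white cover and aluminium plate still in the rack, moved under 25 mm, upright within 15 deg (x of board_mid in the frame of rest_seat between -0.005 and 0.015 m and y of board_mid in the frame of rest_seat between -0.02 and 0.02 m and z of board_mid in the frame of rest_seat between 0.055 and 0.075 m and angle between the z axis of board_mid and the z axis of rest_seat, either way round below 0.175 rad and angle between the y axis of board_mid and the y axis of rest_seat, either way round below 0.21 rad and angle between board_mid's own z axis and vertical below 0.8 rad and angle between board_mid's own x axis and vertical below 1.5 rad and linear speed of board below 0.02 m/s and distance of each of cover_mid, backplate_mid from where it was at the start of the episode below 0.025 m and angle between each of cover_mid, backplate_mid's own z axis and vertical below 0.26 rad); the robot touches nothing.
It fails at once if the board is dropped: it moves faster than 0.5 m/s with no finger touching it (linear speed of board above 0.5 m/s and contact force between the fingers and board below 0.05 N).
It fails at once if the white cover or the aluminium plate is pulled from its slot or knocked over (distance of any of cover_mid, backplate_mid from where it was at the start of the episode above 0.03 m).
It also fails if it takes over 38 s, if anything falls off the work surface, if the arm or the gripper's body presses on something with over 40 N, if the wrist force passes 120 N, or if a joint passes its speed limit or range.

ROBOT

A 7-joint arm with a two-finger parallel gripper is mounted at the origin on the work surface. World frame = base frame: x ahead of the robot, y to its left, z up, the work surface at z = 0. Lengths are in m, angles in rad, forces in N, time in s.
With the tool pointing down it reaches from about 0.425 to 0.875 m from the base axis. Payload 4.7 kg.
Tool frame: the origin (TCP) lies on the mounting face of the last link; the fingertips stand 182 mm ahead of it and the grasp point (between the pads) lies 164 mm ahead of it (ctrl.finger_overhang is the distance from the TCP to the fingertips, in m); z points along the fingers, y is the line along which they close (so a half turn about z gives the same grasp; the last joint's range is limited). The gripper opens to 87 mm and grips with 3 to 60 N. Pads are 19 mm wide; open, the fingers measure 117 mm over their backs; the gripper's body (75 mm by 190 mm) begins 51 mm behind the grasp point.
Start: joints at [1.334, 0.321, -0.07, 1.45, 0.023, 1.371, -0.057], TCP at [0.161, -0.63, 0.405] pointing down, gripper open.
Joint ranges: [-2.86, 2.86], [-0.3, 2.09], [-1.38, 1.24], [0.06, 2.45], [-1.56, 4.7], [0.09, 2.05], [-2.69, 2.69]. Speed limits (rad/s): [2.57, 2.57, 3.14, 3.14, 3.14, 3.14, 3.14].

INTERFACE

Orientations are given as a rotation vector (axis times angle).
In Python, from bench import ctrl gives the robot as it stands.
- The arm moves only by the shell command python3 -m jog 'ROWS' [FORCE]. ROWS is a JSON object of lists of equal length, an entry for each row: "translation": the shift along the tool's x, y, z as a fraction of full scale, a list of three; "yaw": the turn about the tool's z as a fraction of full scale; "jaw": the closure, from 0 (fully open) to 1 (shut). In form: {"translation": [[dx, dy, dz], ...], "yaw": [yaw, ...], "jaw": [jaw, ...]}. A call has 1 to 8 rows; each row is the pose to reach, as a shift and turn from the pose commanded when the call began, along the tool's axes at that moment, turning the shorter way round; what a row does not reach only later rows make up. Full scale, the value 1, is 0.2 m for a shift and 180 degrees for a turn. A row lasts 1/8 s, in which the tool goes at most 62.5 mm and 10.7 degrees, less where a joint would pass 70% of its speed; a pose out of reach is approached as far as the arm can. A call with a number of a shift or a turn outside -1 to 1 is refused whole. A call with a gripper value outside its range is refused whole. The fingers move at their own pace and stop on an object; FORCE is the grip in N (left out, the last holds). Time passes only in rows, so rows that repeat a pose let the fingers close. It gives the time, the measured TCP pose, the force, the opening and the grip force at its end, in the units of the state.
- ctrl.get_state(): the state, without advancing time (a new reading comes with each control period).
- ctrl.get_image(name): name is "scene" or "top" or "wrist"; returns a dict with "pixels" (420x560x3 uint8, blue, green, red), "fx", "fy", "cx", "cy" (pixels), "R" (3x3) and "t" (3): a world point X has camera coordinates R X + t; the wrist camera has in their place "mount" (4x4, takes a point from camera to tool coordinates, whose origin is the TCP and whose axes are the flange's). Camera axes: x right, y down, z forward; pixel columns grow to the right and rows downward; lengths in m; the calibration is good to about 2 mm. A picture is of the moment at which its call begins: read the wrist's pose just before it. There is no depth.
- ctrl.close_job(): hands the job in; it is judged then, once.
Trained networks look in a picture, given as the dict that the camera call returned (one of the last four; its "shot" number tells which), for a name from the list of things; names that differ only in an ending like _2 or _b are one class to them, and where a whole thing is asked for, a point or a joint stands for the part that bears it (a point fixed in the world has none). Each returns a list of dicts, best first, with "p" (0 to 1); they miss things now and then, are a little off and sometimes report something else, mostly with a low value. They report only what shows in the picture. A call takes as long as a camera call.
- ctrl.silhouettes(label, picture): "region" (420x560 bool, what is visible of it) and "at" ([column, row] in pixels, amid what is visible of it).
The state is a dict: "time": time; "joint_positions": joint angles; "qd": joint speeds; "joint_torque": joint torques, N m; "position": TCP position; "tool_rot": TCP orientation; "ft_force": force on the tool from outside, world axes, zero at the start; "torque": the same for the moment, N m; "grip_width": opening from 0.0 (shut) to 1.0 (fully open); "grip_force": force on a finger pad.
Only numpy, scipy, OpenCV 4.12 (cv2) and the standard library are available. Lean on these libraries where they do the work, as an engineer would, in place of code of your own. Each camera call takes 0.05 s, during which the arm holds its last target. There are 200 camera calls.

## Working session

There is one attempt and no reset: what is moved stays moved. The work goes in short steps, Python scripts to look and compute and a shell command to move; the robot and the scene stay as the last step left them, time stands still between calls to the robot, and variables do not carry over. Pictures are saved under pics/ and viewed, at most 10 in all, crops included, and the job is handed in when it is done.

```bash
ls; mkdir -p pics
python3 - <<'E'
from bench import ctrl
import cv2,numpy as np
s=ctrl.get_state();print(s['time'],s['position'],s['tool_rot'],s['grip_width'])
ims=[]
for n in("scene","top"):
    p=ctrl.get_image(n);ims.append(p['pixels'])
    print(n,p['fx'],p['cx'],p['cy'],np.round(p['R'],4).tolist(),np.round(p['t'],4).tolist())
    for l in("board_mid","cover_mid","backplate_mid","rest_seat"):
        for d in ctrl.silhouettes(l,p)[:2]:
            ys,xs=np.nonzero(d['region']);print(l,round(d['p'],2),d['at'],xs.min(),xs.max(),ys.min(),ys.max(),len(xs))
cv2.imwrite('pics/a.png',cv2.resize(np.hstack(ims),(800,300)))
cv2.imwrite('pics/s.png',ims[0]);cv2.imwrite('pics/t.png',ims[1])
E
```

```text
pics
0.0 [ 0.1612377  -0.62947054  0.40368053] [-3.11508448e+00 -3.92768354e-01  5.39636236e-04] 1.0011260813171445
scene 514.1793311815762 274.92033209029853 216.72300211803113 [[-0.3739, 0.9275, 0.0031], [0.7553, 0.3065, -0.5793], [-0.5382, -0.2142, -0.8151]] [0.1987, -0.3935, 1.3232]
board_mid 0.59 [408.7, 232.8] 385 434 208 261 1664
cover_mid 0.95 [320.9, 194.2] 302 340 164 218 1508
backplate_mid 0.56 [365.5, 209.0] 344 386 186 239 1577
rest_seat 0.55 [172.2, 221.2] 136 216 180 258 3535
top 498.7146287528265 277.2198989754603 207.88047071039512 [[-0.0104, -0.9999, 0.0023], [-0.9973, 0.0102, -0.0731], [0.073, -0.003, -0.9973]] [0.0525, 0.6013, 1.0748]
board_mid 0.64 [176.3, 242.6] 154 198 236 248 341
cover_mid 0.51 [261.1, 260.1] 246 279 254 264 195
backplate_mid 0.75 [216.3, 251.6] 199 239 246 256 257
rest_seat 0.98 [379.6, 202.1] 350 405 172 232 2733
rest_seat 0.49 [180.2, 242.8] 155 198 237 247 278
```

View pics/s.png

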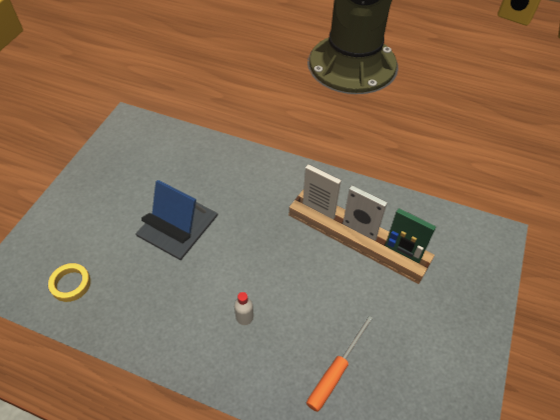

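View pics/t.png

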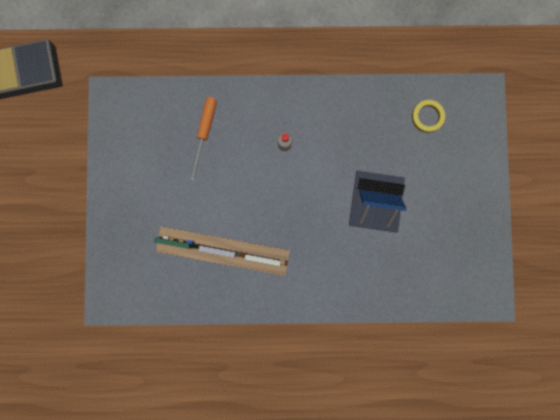

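The pictures match the networks. In the scene view the plates read white (320,194), aluminium (365,209) and green (409,233, chips toward the camera). The rest's blue slope is at (173,208) with its black ledge below it. In the top view green is leftmost (176,242) and the rest is at (382,200). Next I fit poses by matching the known shapes in both views.

```bash
cat > h.py <<'E'
import numpy as np,cv2
from bench import ctrl
from scipy.optimize import minimize
def proj(p,X): 
    c=np.asarray(X)@np.asarray(p['R']).T+p['t']; return c[:,:2]/c[:,2:]*[p['fx'],p['fy']]+[p['cx'],p['cy']]
def box(xr,yr,zr): return np.array([[x,y,z] for x in xr for y in yr for z in zr])
def place(q,X):
    c,s=np.cos(q[2]),np.sin(q[2]); return X@np.array([[c,-s,0],[s,c,0],[0,0,1]]).T+[q[0],q[1],0]
def mask(p,hulls,S=4):
    m=np.zeros((420*S,560*S),np.uint8)
    for X in hulls:
        cv2.fillConvexPoly(m,cv2.convexHull(np.round((proj(p,X)*S+S/2)*16).astype(np.int32)),1,shift=4)
    return cv2.resize(m.astype(np.float32),(560,420),interpolation=cv2.INTER_AREA)
def fit(q0,items):  # items: (pic, observed mask, [local hulls])
    f=lambda q:sum(np.abs(mask(p,[place(q,X) for X in H])-o).sum()/o.sum() for p,o,H in items)
    best=None
    for sc in (.02,.005):
        q=q0 if best is None else best.x
        best=minimize(f,q,method='Nelder-Mead',options=dict(initial_simplex=np.array([q]+[np.add(q,d) for d in ([sc,0,0],[0,sc,0],[0,0,sc*5])]),xatol=1e-4,maxiter=120))
    return best.x,best.fun
E
cat > fit.py <<'E'
from h import *
P=[ctrl.get_image(n) for n in("scene","top")]
N=("board_mid","cover_mid","backplate_mid")
items=[]
off={"board_mid":.091,"backplate_mid":0,"cover_mid":-.091}
for p in P:
    for n in N:
        r=[d for d in ctrl.silhouettes(n,p)][0]['region'].astype(np.float32)
        o=off[n]; items.append((p,r,[box((-.005,.005),(o-.035,o+.035),(.030,.138))]))
row=fit([.45,.17,-.1],items)
print('row',row); print('row scene-only',fit(row[0],items[:3]),'board scene',fit(row[0],items[:1]))
t=np.radians(25);x=np.array([np.cos(t),0,np.sin(t)]);z=np.array([-np.sin(t),0,np.cos(t)])
B=box((-.008,0),(-.045,.045),(0.002,.075));B=B[:,:1]*x+B[:,1:2]*[0,1,0]+B[:,2:]*z+[0,0,.03]
it=[]
for p,(a,b,c,d) in zip(P,((136,216,180,258),(350,405,172,232))):
    im=p['pixels'].astype(int);m=(im[...,0]>1.55*im[...,2])&(im[...,0]-im[...,2]>25)
    w=np.zeros_like(m);w[b and c:d,a:b]=1;m&=w
    n,l,st,ce=cv2.connectedComponentsWithStats(m.astype(np.uint8));k=1+st[1:,4].argmax();print(st[k],ce[k])
    it.append((p,(l==k).astype(np.float32),[B]))
r=fit([.58,-.21,0],it);print('rest',r,[fit(r[0],[i]) for i in it])
np.save('q.npy',np.array([row[0],r[0]]))
for p,n in zip(P,'st'):
    im=p['pixels'].copy()
    for H,q in ((B,r[0]),(box((-.005,.005),(.056,.126),(.03,.138)),row[0]),(box((-.005,.005),(-.035,.035),(.03,.138)),row[0])):
        cv2.polylines(im,[cv2.convexHull(np.round(proj(p,place(q,H))).astype(np.int32))],True,(0,255,255),1)
    cv2.imwrite(f'pics/f{n}.png',im)
a,b=cv2.imread('pics/fs.png')[150:270,130:450],cv2.imread('pics/ft.png')[160:280,140:420]
cv2.imwrite('pics/f.png',np.vstack([cv2.resize(a,(780,292)),cv2.resize(b,(780,300))]))
E
python3 fit.py
```

```text
row (array([ 0.51047378,  0.16479049, -0.19740946]), np.float64(0.659626841545105))
row scene-only (array([ 0.50986184,  0.16476134, -0.19590443]), np.float64(0.1646375060081482)) board scene (array([ 0.50903259,  0.16440668, -0.20628345]), np.float64(0.045338116586208344))
[ 152  180   44   53 1408] [173.05326705 206.04971591]
[360 190  45  20 624] [381.68910256 199.81410256]
rest (array([ 0.63403959, -0.1790328 , -0.17533301]), np.float64(0.15834766626358032)) [(array([ 0.63383758, -0.18118267, -0.2004315 ]), np.float64(0.06414239853620529)), (array([ 0.63394135, -0.17832051, -0.1700244 ]), np.float64(0.08693910390138626))]
```

View pics/f.png

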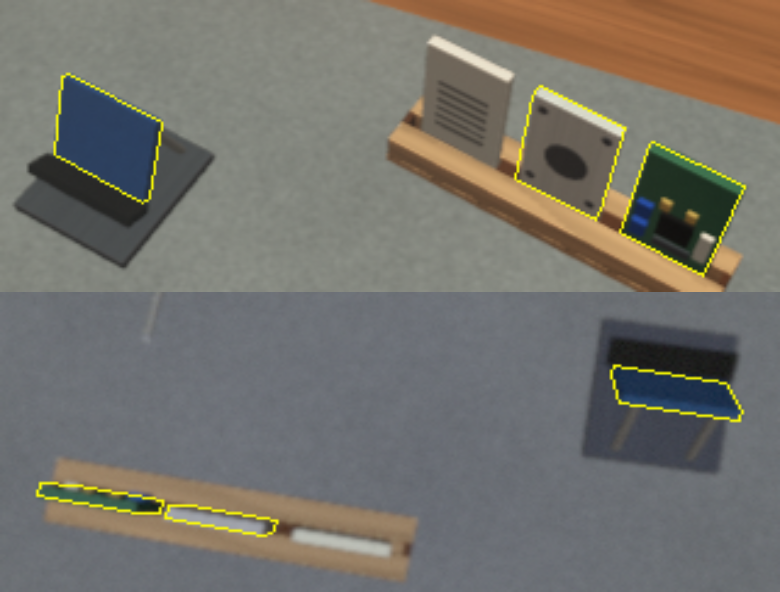

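Run:
```python
from h import *
from scipy.spatial.transform import Rotation as Ro
row,rest=np.load('q.npy'); s=ctrl.get_state()
R=Ro.from_rotvec(s['tool_rot']).as_matrix();print(np.round(R,3).tolist(),s['time'])
b=place(row,np.array([[0,.091,0]]))[0];print('board',b)
y=R[:2,1];a=np.arctan2(y[1],y[0])
print('tool y heading deg',np.degrees(a),'row normal deg',np.degrees(row[2]),'rest',np.degrees(rest[2]))
tgt=np.array([b[0],b[1],.138-.018+.164+.06]);print('shift to 60mm above grasp, tool /0.2:',R.T@(tgt-s['position'])/.2)
```

```text
[[0.969, 0.248, 0.0], [0.248, -0.969, -0.0], [-0.0, 0.0, -1.0]] 0.9
board [0.52832159 0.25402309 0.        ]
tool y heading deg -75.6309177056268 row normal deg -11.310728715640822 rest -10.045841764963855
shift to 60mm above grasp, tool /0.2: [ 2.8743119  -3.82492504  0.30330385]
```

The fits overlay both views well: board at about (0.528, 0.254), row yaw -11°, rest seat at about (0.634, -0.179). I travel around the base at safe height.

```bash
python3 -m jog '{"translation":[[1,-1,0],[1,-1,0],[1,-1,0],[1,-1,0],[1,-1,0],[1,-1,0]],"yaw":[0,0,0,0,0,0],"jaw":[0,0,0,0,0,0]}' 15
python3 -m jog '{"translation":[[1,-1,0],[1,-1,0],[1,-1,0],[1,-1,0],[1,-1,0],[1,-1,0]],"yaw":[0,0,0,0,0,0],"jaw":[0,0,0,0,0,0]}'
python3 -m jog '{"translation":[[0.9,-1,0],[0.9,-1,0],[0.9,-1,0],[0.9,-1,0],[0.9,-1,0],[0.9,-1,0]],"yaw":[0,0,0,0,0,0],"jaw":[0,0,0,0,0,0]}'
python3 -m jog '{"translation":[[-0.03,-0.8,0],[-0.03,-0.8,0],[-0.03,-0.8,0],[-0.03,-0.8,0],[-0.03,-0.8,0],[-0.03,-0.8,0],[-0.03,-0.8,0],[-0.03,-0.8,0]],"yaw":[-0.357,-0.357,-0.357,-0.357,-0.357,-0.357,-0.357,-0.357],"jaw":[0,0,0,0,0,0,0,0]}'
```

```text
time: 1.65
position: [0.3073, -0.3838, 0.4053]
tool_rot: [3.115, 0.402, 0.001]
ft_force: [0.3, -1.4, -0.5]
grip_width: 1.004
grip_force: 0.0
time: 2.4
position: [0.4505, -0.1416, 0.405]
tool_rot: [-3.116, -0.399, -0.001]
ft_force: [-0.6, -0.1, -1.0]
grip_width: 1.002
grip_force: 0.0
time: 3.15
position: [0.575, 0.0946, 0.4039]
tool_rot: [-3.117, -0.393, 0.002]
ft_force: [0.5, -1.1, -0.2]
grip_width: 1.004
grip_force: 0.0
time: 4.15
position: [0.5294, 0.2472, 0.4045]
tool_rot: [2.436, 1.983, -0.001]
ft_force: [0.1, 0.6, -0.7]
grip_width: 0.996
grip_force: 0.0
```

```bash
cat > w.py <<'E'
from h import *
from scipy.spatial.transform import Rotation as Ro
def wrist():
    s=ctrl.get_state(); p=ctrl.get_image("wrist"); T=np.eye(4);T[:3,:3]=Ro.from_rotvec(s['tool_rot']).as_matrix();T[:3,3]=s['position']
    M=np.linalg.inv(T@np.asarray(p['mount'])); p=dict(p); p['R']=M[:3,:3];p['t']=M[:3,3]; return s,p
E
python3 - <<'E'
from w import *
row,rest=np.load('q.npy')
s,p=wrist();im=p['pixels'].copy()
B=box((-.005,.005),(.056,.126),(.03,.138))
T=np.array([[x,y,.138] for x,y in((-.005,.056),(-.005,.126),(.005,.126),(.005,.056))])
print(proj(p,place(row,T)))
for d in ctrl.silhouettes("board_mid",p)[:2]:
    print(d['p'],d['at'],d['region'].sum())
cv2.imwrite('pics/w1raw.png',im)
for H in(B,T): cv2.polylines(im,[cv2.convexHull(np.round(proj(p,place(row,H))).astype(np.int32))],True,(0,255,255),1)
cv2.imwrite('pics/w1.png',im)
E
```

```text
[[271.15714946 249.47863497]
 [269.75192873 159.09724139]
 [283.79771404 159.00625384]
 [284.11330519 249.39944663]]
0.65 [279.0, 192.5] 1822
```

View pics/w1.png

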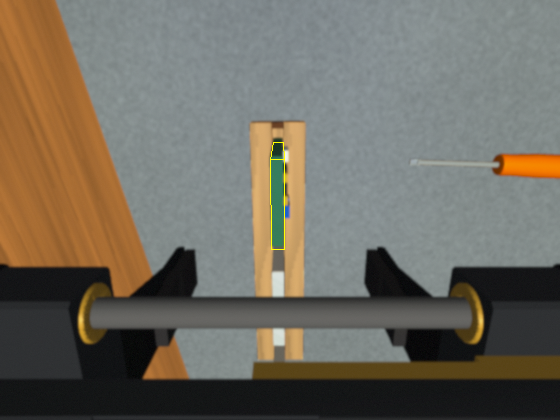

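The wrist view puts the board's top edge at columns 270–284, rows 159–249, exactly on the projection, chips to the right (outward). Going down to grip.

```bash
python3 -m jog '{"translation":[[0.03,-0.012,0.2],[0.03,-0.012,0.4],[0.03,-0.012,0.55],[0.03,-0.012,0.6],[0.03,-0.012,0.6],[0.03,-0.012,0.6]],"yaw":[0,0,0,0,0,0],"jaw":[0,0,0,0,0.3,0.4]}' 20
python3 -m jog '{"translation":[[0,0,0],[0,0,0],[0,0,0],[0,0,0],[0,0,0],[0,0,0]],"yaw":[0,0,0,0,0,0],"jaw":[0.7,0.85,1,1,1,1]}' 20
```

```text
time: 5.0
position: [0.528, 0.2558, 0.2862]
tool_rot: [2.43, 1.99, 0.003]
ft_force: [0.5, 0.8, 0.1]
grip_width: 0.854
grip_force: 0.0
time: 5.75
position: [0.5275, 0.2554, 0.2847]
tool_rot: [-2.431, -1.99, 0.0]
ft_force: [-0.3, -0.3, -0.9]
grip_width: 0.172
grip_force: 0.0
```

```bash
python3 -m jog '{"translation":[[0,0,0],[0,0,0],[0,0,0],[0,0,0]],"yaw":[0,0,0,0],"jaw":[1,1,1,1]}' 25
```

```text
time: 6.25
position: [0.5275, 0.2553, 0.2846]
tool_rot: [2.431, 1.99, -0.0]
ft_force: [-0.2, -0.5, -1.0]
grip_width: 0.117
grip_force: 25.0
```

```bash
python3 -m jog '{"translation":[[0,0,-0.05],[0,0,-0.12],[0,0,-0.25],[0,0,-0.45],[0,0,-0.7],[0,0,-0.9],[0,0,-0.9],[0,0,-0.9]],"yaw":[0,0,0,0,0,0,0,0],"jaw":[1,1,1,1,1,1,1,1]}'
python3 - <<'E'
from w import *
row,rest=np.load('q.npy');s=ctrl.get_state();R=Ro.from_rotvec(s['tool_rot']).as_matrix()
print(np.degrees(np.arctan2(R[1,1],R[0,1])),rest,s['position'],s['ft_force'])
n=np.array([np.cos(rest[2]),np.sin(rest[2])])
print(R.T@(np.r_[rest[:2]+n*.06,s['position'][2]]-s['position'])/.2)
E
```

```text
time: 7.25
position: [0.5272, 0.2554, 0.4646]
tool_rot: [2.43, 1.991, -0.001]
ft_force: [-0.2, -0.1, -1.5]
grip_width: 0.113
grip_force: 25.0
-11.358550692607485 [ 0.63403959 -0.1790328  -0.17533301] [0.5271744  0.25536033 0.46455912] [-0.20010198 -0.11375662 -1.4949999 ]
[-2.01731778e+00  1.25154639e+00  1.19433921e-03]
```

```bash
python3 -m jog '{"translation":[[-0.25,0.15,0],[-0.55,0.3,0],[-0.85,0.5,0],[-0.95,0.55,0],[-0.95,0.55,0],[-0.95,0.55,0]],"yaw":[0,0,0,0,0,0],"jaw":[1,1,1,1,1,1]}'
python3 -m jog '{"translation":[[-0.25,0.15,0],[-0.55,0.3,0],[-0.85,0.5,0],[-0.95,0.55,0],[-0.95,0.55,0],[-0.95,0.55,0]],"yaw":[0,0,0,0,0,0],"jaw":[1,1,1,1,1,1]}'
python3 -m jog '{"translation":[[-0.25,0.1,0],[-0.5,0.15,0],[-0.6,0.15,0],[-0.6,0.15,0],[-0.6,0.15,0],[-0.6,0.15,0]],"yaw":[0,0,0,0,0,0],"jaw":[1,1,1,1,1,1]}'
python3 - <<'E'
from w import *
row,rest=np.load('q.npy')
s,p=wrist();im=p['pixels'].copy()
t=np.radians(25);x=np.array([np.cos(t),0,np.sin(t)]);z=np.array([-np.sin(t),0,np.cos(t)])
def L(B): return B[:,:1]*x+B[:,1:2]*[0,1,0]+B[:,2:]*z+[0,0,.03]
B=L(box((-.008,0),(-.045,.045),(0.002,.075)))
i=im.astype(int);m=(i[...,0]>1.55*i[...,2])&(i[...,0]-i[...,2]>25)
n,l,st,ce=cv2.connectedComponentsWithStats(m.astype(np.uint8));k=1+st[1:,4].argmax();print(st[k],ce[k])
r=fit(rest,[(p,(l==k).astype(np.float32),[B])]);print(r,rest);np.save('rest2.npy',r[0])
for q,c in((rest,(0,255,255)),(r[0],(0,0,255))):
  for H in(B,L(box((0,.024),(-.05,.05),(0,0)))): cv2.polylines(im,[cv2.convexHull(np.round(proj(p,place(q,H))).astype(np.int32))],True,c,1)
cv2.imwrite('pics/w2.png',im)
E
```

```text
time: 8.0
position: [0.5974, 0.0483, 0.4636]
tool_rot: [-2.428, -1.99, 0.002]
ft_force: [-0.4, 0.1, -1.3]
grip_width: 0.113
grip_force: 25.0
time: 8.75
position: [0.6684, -0.1576, 0.4646]
tool_rot: [-2.425, -1.994, -0.001]
ft_force: [-0.2, 0.9, -0.6]
grip_width: 0.106
grip_force: 25.0
time: 9.5
position: [0.6746, -0.2811, 0.4654]
tool_rot: [-2.427, -1.995, -0.001]
ft_force: [-0.4, -0.3, -0.9]
grip_width: 0.117
grip_force: 25.0
[ 173   38   60  100 4750] [202.46905263  87.07915789]
(array([ 0.63510025, -0.17796532, -0.15293181]), np.float64(0.040315788239240646)) [ 0.63403959 -0.1790328  -0.17533301]
```

View pics/w2.png

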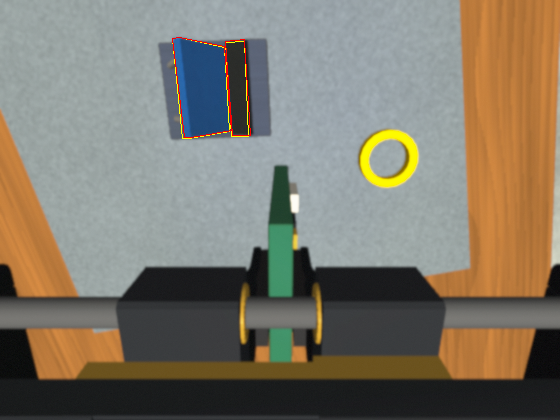

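The overlay fits the blue slope (173–233, 38–138) and ledge tightly, and the board hangs square in the grip. I use the wrist fit.

```bash
cat > g.py <<'E'
from w import *
rest=np.load('rest2.npy');s=ctrl.get_state();R=Ro.from_rotvec(s['tool_rot']).as_matrix()
n=np.array([np.cos(rest[2]),np.sin(rest[2])])
yaw=-(np.degrees(rest[2])-np.degrees(np.arctan2(R[1,1],R[0,1])))/180
print('yaw',yaw,'shift',R.T@(np.r_[rest[:2]+n*.0085,.318]-s['position'])/.2, s['ft_force'])
E
python3 g.py
```

```text
yaw -0.013445341788089977 shift [ 0.47202999 -0.25157968  0.7364344 ] [ 0.71649221  0.13228563 -1.44528305]
```

```bash
python3 -m jog '{"translation":[[0.2,-0.1,0],[0.4,-0.2,0],[0.472,-0.251,0],[0.472,-0.251,0.1],[0.472,-0.251,0.3],[0.472,-0.251,0.5],[0.472,-0.251,0.6],[0.472,-0.251,0.6]],"yaw":[-0.013,-0.013,-0.013,-0.013,-0.013,-0.013,-0.013,-0.013],"jaw":[1,1,1,1,1,1,1,1]}'
python3 g.py
```

```text
time: 10.55
position: [0.643, -0.1831, 0.3425]
tool_rot: [-2.389, -2.036, 0.003]
ft_force: [-0.2, 0.9, -0.9]
grip_width: 0.112
grip_force: 25.0
yaw -0.00193255553153058 shift [ 0.01916731 -0.00025842  0.12238047] [-0.1884359   0.87547706 -0.88415078]
```

Now lower, the last millimetres in small steps.

```bash
python3 -m jog '{"translation":[[0.018,0,0.05],[0.018,0,0.1],[0.018,0,0.12],[0.018,0,0.12],[0.018,0,0.12]],"yaw":[0,0,0,0,0],"jaw":[1,1,1,1,1]}'
python3 -m jog '{"translation":[[0,0,0.005],[0,0,0.01],[0,0,0.015],[0,0,0.015]],"yaw":[0,0,0,0],"jaw":[1,1,1,1]}'
python3 -m jog '{"translation":[[0,0,0.005],[0,0,0.01],[0,0,0.01]],"yaw":[0,0,0],"jaw":[1,1,1]}'
```

```text
time: 11.18
position: [0.6442, -0.1782, 0.3212]
tool_rot: [2.389, 2.039, 0.0]
ft_force: [-0.4, -0.4, -0.5]
grip_width: 0.11
grip_force: 25.0
time: 11.68
position: [0.644, -0.1781, 0.3176]
tool_rot: [-2.389, -2.04, 0.0]
ft_force: [0.1, -0.2, -1.9]
grip_width: 0.108
grip_force: 25.0
time: 12.05
position: [0.644, -0.1781, 0.3156]
tool_rot: [-2.389, -2.04, 0.0]
ft_force: [-1.0, -0.1, -1.1]
grip_width: 0.113
grip_force: 25.0
```

```bash
python3 -m jog '{"translation":[[0,0,0.005],[0,0,0.01],[0,0,0.01]],"yaw":[0,0,0],"jaw":[1,1,1]}'
python3 -m jog '{"translation":[[0,0,0.005],[0,0,0.008],[0,0,0.008]],"yaw":[0,0,0],"jaw":[1,1,1]}'
```

```text
time: 12.42
position: [0.644, -0.1781, 0.3136]
tool_rot: [-2.389, -2.04, 0.0]
ft_force: [0.2, -0.6, -0.1]
grip_width: 0.113
grip_force: 25.0
time: 12.8
position: [0.6442, -0.178, 0.3131]
tool_rot: [2.389, 2.039, 0.0]
ft_force: [-0.5, 1.2, 6.0]
grip_width: 0.108
grip_force: 25.0
```

Contact is at z 0.313, as predicted. I open gradually so the board leans on the rear finger, then follow it back.

```bash
python3 -m jog '{"translation":[[0,0,0],[0,0,0],[0,0,0],[0,0,0],[0,0,0],[0,0,0],[0,0,0],[0,0,0]],"yaw":[0,0,0,0,0,0,0,0],"jaw":[0.88,0.86,0.84,0.82,0.8,0.78,0.76,0.76]}' 3
python3 - <<'E'
from h import *
p=ctrl.get_image("scene");cv2.imwrite('pics/s2.png',cv2.resize(p['pixels'][120:280,90:290],(800,600)))
E
```

```text
time: 13.8
position: [0.644, -0.1781, 0.3121]
tool_rot: [2.389, 2.04, -0.0]
ft_force: [-0.8, 0.7, 0.2]
grip_width: 0.234
grip_force: 0.0
```

View pics/s2.png

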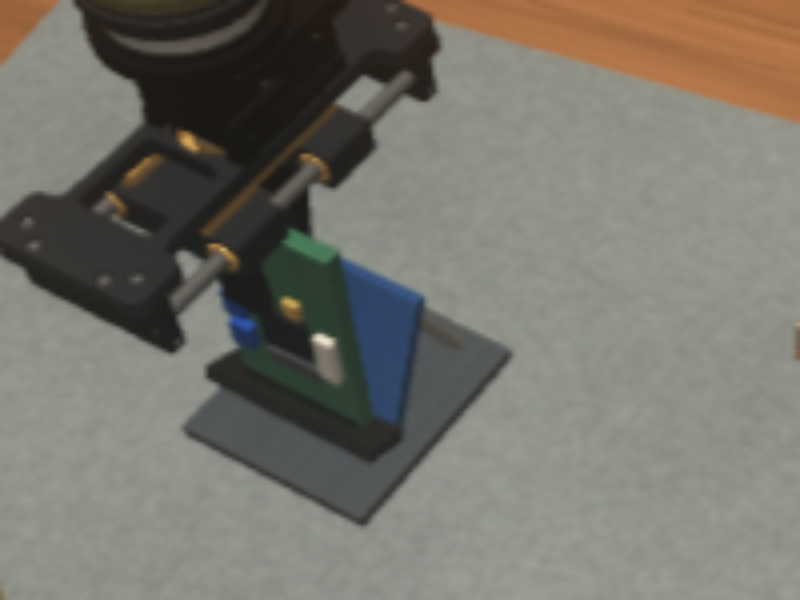

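The board stands on the ledge, chips outward, leaning on the rear finger inside the gap (top edge at (310,245), bottom at (305,390) in the crop). Continue opening while moving toward the robot.

```bash
python3 -m jog '{"translation":[[0,-0.01,0],[0,-0.03,0],[0,-0.05,0],[0,-0.07,0],[0,-0.09,0],[0,-0.11,0],[0,-0.13,0],[0,-0.13,0]],"yaw":[0,0,0,0,0,0,0,0],"jaw":[0.72,0.68,0.64,0.6,0.6,0.6,0.6,0.6]}' 3
python3 -m jog '{"translation":[[0,-0.02,0],[0,-0.04,0],[0,-0.06,0],[0,-0.08,0],[0,-0.1,0],[0,-0.12,0],[0,-0.12,0],[0,-0.12,0]],"yaw":[0,0,0,0,0,0,0,0],"jaw":[0.6,0.6,0.6,0.6,0.6,0.58,0.55,0.5]}' 3
python3 - <<'E'
from h import *
p=ctrl.get_image("scene");cv2.imwrite('pics/s3.png',cv2.resize(p['pixels'][120:280,90:290],(800,600)))
E
```

```text
time: 14.85
position: [0.6181, -0.174, 0.3122]
tool_rot: [2.389, 2.04, -0.001]
ft_force: [-0.7, 0.8, -0.7]
grip_width: 0.4
grip_force: 0.2
time: 15.85
position: [0.5947, -0.1703, 0.3122]
tool_rot: [2.389, 2.039, 0.0]
ft_force: [-0.4, 0.4, 0.8]
grip_width: 0.479
grip_force: 0.0
```

View pics/s3.png

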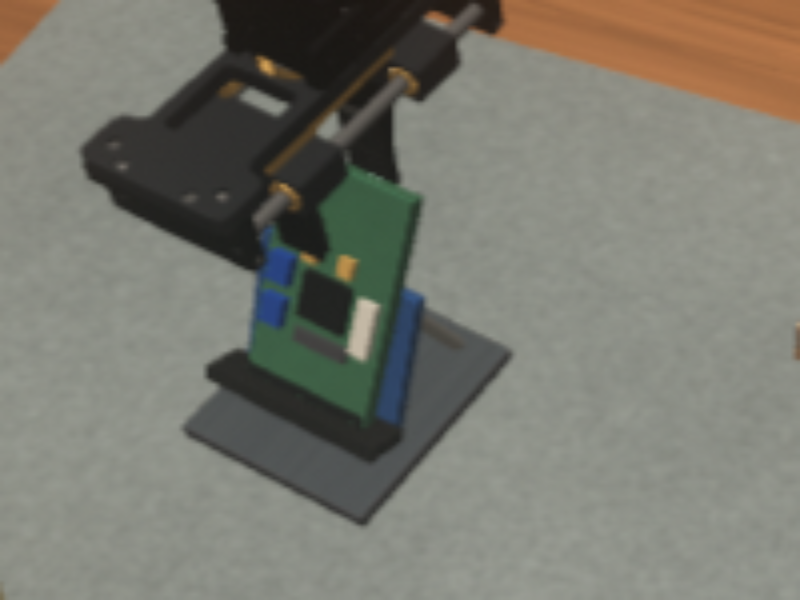

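The board now lies against the slope, with both fingers clear. Lift straight up and check the fit.

```bash
python3 -m jog '{"translation":[[0,0,-0.05],[0,0,-0.2],[0,0,-0.4],[0,0,-0.6],[0,0,-0.8],[0,0,-0.8],[0,0,-0.8]],"yaw":[0,0,0,0,0,0,0],"jaw":[0.5,0.5,0.5,0.5,0.5,0.5,0.5]}'
python3 -m jog '{"translation":[[0,-0.3,0],[0,-0.6,0],[0,-0.7,0],[0,-0.7,0],[0,-0.7,0]],"yaw":[0,0,0,0,0],"jaw":[0.5,0.5,0.5,0.5,0.5]}'
python3 - <<'E'
from h import *
rest=np.load('rest2.npy')
p=ctrl.get_image("scene");im=p['pixels'].copy()
t=np.radians(25);x=np.array([np.cos(t),0,np.sin(t)]);z=np.array([-np.sin(t),0,np.cos(t)])
B=box((0,.01),(-.035,.035),(0,.13));B=B[:,:1]*x+B[:,1:2]*[0,1,0]+B[:,2:]*z+[0,0,.03]
r=ctrl.silhouettes("board_mid",p)[0];print(r['p'],r['at'])
print(fit(rest,[(p,r['region'].astype(np.float32),[B])]),rest)
cv2.polylines(im,[cv2.convexHull(np.round(proj(p,place(rest,B))).astype(np.int32))],True,(0,255,255),1)
cv2.imwrite('pics/s4.png',cv2.resize(im[120:280,90:450],(800,356)))
E
```

```text
time: 16.77
position: [0.5946, -0.1702, 0.4721]
tool_rot: [2.389, 2.04, -0.001]
ft_force: [0.5, 0.3, -0.7]
grip_width: 0.496
grip_force: 0.0
time: 17.4
position: [0.4568, -0.1486, 0.4718]
tool_rot: [-2.389, -2.039, -0.001]
ft_force: [1.1, 0.1, 0.4]
grip_width: 0.497
grip_force: 0.0
0.76 [175.0, 194.7]
(array([ 0.63479866, -0.1795099 , -0.21147083]), np.float64(0.05322708562016487)) [ 0.63510025 -0.17796532 -0.15293181]
```

View pics/s4.png

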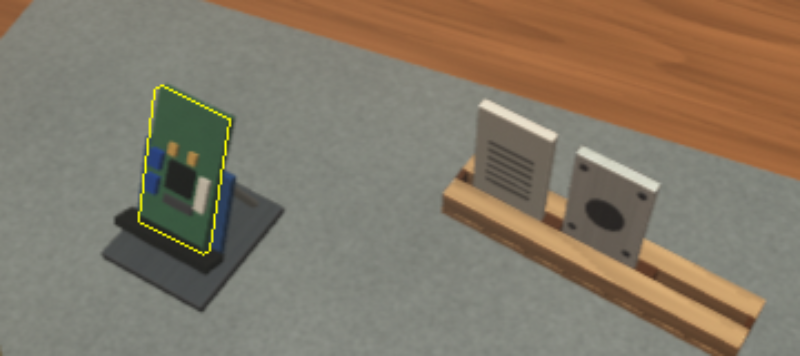

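The board (185,170 in the crop) sits on the predicted outline, leaning flat and centred with its chips outward, and the other two plates are still in the rack.

```bash
python3 -c "
from bench import ctrl
print(ctrl.close_job())"
```

```text
the job is handed in; nothing more can be done
None
```

The green board is on the inspection rest, released, leaning flat against the slope near mid-width with its chips outward; the white cover and aluminium plate are still in the rack, and the job is handed in at about 17.5 s (no verdict was returned).

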